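Seat a box lid in the dusting jig and blow it clean

ROBOT

A 6-joint arm with a two-finger parallel gripper is mounted at the origin on the work surface. World frame = base frame: x ahead of the robot, y to its left, z up, the work surface at z = 0. Lengths are in m, angles in rad, forces in N, time in s.
With the tool pointing down it reaches from about 0.3 to 0.775 m from the base axis. Payload 14.6 kg.
Tool frame: the origin (TCP) lies midway between the tips of the shut fingers; the grasp point (between the pads) lies 19 mm behind it; z points along the fingers, y is the line along which they close (so a half turn about z gives the same grasp; the last joint's range is limited). The gripper opens to 94 mm and grips with 3 to 60 N. Pads are 16 mm wide; open, the fingers measure 119 mm over their backs; the gripper's body (75 mm by 177 mm) begins 78 mm behind the grasp point.
Start: joints at [1.2, 0.3, 1.521, -0, 1.321, -0.067], TCP at [0.165, 0.525, 0.205] pointing down, gripper open.
Joint ranges: [-3.03, 3.03], [-0.79, 2.21], [0.23, 2.52], [-1.04, 4.18], [0, 3.07], [-2.55, 2.55]. Speed limits (rad/s): [2.22, 2.22, 2.57, 3.14, 3.14, 3.14].

INTERFACE

Orientations are given as [roll, pitch, yaw] about the fixed x, y, z axes, in that order (R = Rz(yaw) Ry(pitch) Rx(roll)).
In Python, from station import ctrl gives the robot as it stands. The module is installed in compiled form; this text tells all that it offers.
- The arm moves only by the tool servo_tool, never from a script. Its argument "plan" is a list of rows, each a list of 7 numbers: the opening in per cent of the stroke, from 0 (shut) to 100 (fully open), then the shift along the tool's x, y, z in m, then the turn, a rotation vector about the tool's x, y, z in rad. A call has exactly 8 rows; each row shifts and turns the commanded pose from where the row before left it, along the tool's axes as they then stand; what a row does not reach is not made up. A row lasts 1/8 s, in which the tool goes at most 62.5 mm and 10.7 degrees, less where a joint would pass 70% of its speed; a pose out of reach is approached as far as the arm can. A call with a gripper value outside its range is refused whole. The fingers move at their own pace and stop on an object; "force" is the grip in N (left out, the last holds). Time passes only in rows, so rows that do not move let the fingers close, or fill a call up. It gives the time, the measured TCP pose, the force, the opening and the grip force at its end, in the units of the state.
- ctrl.get_obs(): the state, without advancing time (a new reading comes with each control period).
- ctrl.camera(name): name is "scene" or "top" or "wrist"; returns a dict with "pixels" (384x512x3 uint8, red, green, blue), "z_map" (384x512 float32, m along the optical axis (not along the pixel's ray), 0 where there is no reading), "mtx" (3x3 intrinsics, pixels), "pose" (4x4, takes a point from camera to world coordinates). Camera axes: x right, y up, looking along -z (the intrinsics and any distortion apply to the point x, -y, -z); pixel columns grow to the right and rows downward; lengths in m; the calibration is good to about 2 mm. A picture is of the moment at which its call begins.
- ctrl.hand_in(): hands the job in; it is judged then, once.
The state is a dict: "time_s": time; "qpos": joint angles; "joint_vel": joint speeds; "tau": joint torques, N m; "ee_pos": TCP position; "eef_rot": TCP orientation; "force": force on the tool from outside, world axes, zero at the start; "moment": the same for the moment, N m; "grip_width": finger opening in m; "grip_force": force on a finger pad.
Only numpy, scipy, OpenCV 4.12 (cv2) and the standard library are available. Lean on these libraries where they do the work, as an engineer would, in place of code of your own. Each camera call takes 0.05 s, during which the arm holds its last target. There are 200 camera calls.

TASK

Put the house-shaped wooden lid, red handle up, into the sloping house-shaped pocket of the dusting jig so that it lies fully home, flat on the blue floor of the pocket, and let go of it. Then squeeze the trigger of the orange air gun all the way, keep it squeezed for a good second to blow the dust off, and let it spring back, leaving the lid seated in the jig. Leave the plain lid, the tin, the bottle and the brush pot standing where they are.

Things in the scene. Friction and masses are not known exactly. Their poses are not given: they have to be found in the camera images.
- house_lid: Loose pale wooden lid, 12 mm thick, 90 g, house-shaped: rectangle x -43 to +23, y -35 to +35 mm, then a right-angled gable with its point at x = +58. Red bar handle on top: x -20 to +20, y -7 to +7, z 12 to 38 mm. Origin on the underside below the handle's middle; +x to the gable point, +z up. Starts flat on the table, handle up.
- pocket: House-shaped pocket of the fixed jig: blue floor, brown rim 10 mm high (outside y +-51, x -63 to +82 mm), 1.75 mm of play round the lid. Slopes 25 degrees: +x down the slope, away from the robot, to the gable point, +z the floor's normal, y level. Origin on the floor, 62 mm above the table, where the lid's origin lies when seated with axes parallel to these.
- scoop (a point): Middle of the green dust scoop on the pocket's -y side (frame parallel to pocket, at x 6, y -98, z 22 mm of it). It spans x -56 to +68, y -82 to -114 mm and stands to z = +55 mm of pocket; a 40 mm black duct stub sticks out behind it to y = -144.
- nozzle (a point): Tip of the air gun's thin steel nozzle, beside the pocket on its +y side, about 94 mm above the table. Frame parallel to airgun.
- airgun: Fixed orange pistol-shaped air gun lying on its side, its plane sloping 25 degrees like the jig. Origin 122 mm above the table; +z normal of its plane, -y where the nozzle points, -x (up the slope) where the grip points. Barrel 30 mm thick along y at x = +45, y -30 to +80 mm. Grip x -70 to +38, y +3 to +33, z -14 to +14 mm; below it only the table. A steel pipe carries the barrel's +y end.
- squeeze (a point): Point fixed on the gun (frame parallel to airgun) at x -8, y +12.5, z 0 mm of it: midway between the grip's back and the outer face of the squeezed trigger, a place to pinch both together: 41 mm thick when squeezed, 56 mm with the trigger at rest (it stands out on the -y side).
- trigger_face (a point): Point on the outer (-y) face of the black trigger, 36 mm from its hinge. The trigger is a flat lever 55 mm long, 8 mm thick, 16 mm high (z), hinged at x +28, y -4 mm of airgun and running to -x; at rest it splays 0.33 rad to -y, squeezed it is parallel to the grip.
- trigger (a joint): Trigger of the air gun: 0 rad at rest, 0.33 rad fully squeezed against the grip; a spring (2 N at rest, about 8 N fully squeezed at the trigger's end) returns it.
- plain_lid: Bystander: rectangular pale wooden lid 100 x 70 x 12 mm (x, y, z) with a dark round knob to z = 32 mm. Origin at the centre of its underside.
- tin: Bystander: varnish tin, 70 mm across, 75 mm high, standing. Origin at the centre of its underside.
- bottle: Bystander: white bottle with blue cap, 56 mm across, 125 mm high, standing. Origin at the centre of its underside.
- brush_pot: Bystander: blue pot, 64 mm across, 85 mm high, with wooden handles sticking out of it up to 147 mm above the table; stands on the table close to the jig on the robot's side (-x). Origin at the centre of its underside.
There are look-alikes about, which are no part of the job. What is shaped like the house_lid but green, pink or purple is not meant.

How it is judged:
By the outcome, as a careful person would: the job done as asked, in the order asked, and still so for the second after the job is handed in, with the robot touching nothing.
It also fails if it takes over 58 s, if anything falls off the work surface, if the arm or the gripper's body presses on something with over 40 N, if the wrist force passes 120 N, or if a joint passes its speed limit or range.

## Working session

There is one attempt and no reset: what is moved stays moved. The work goes in short steps, Python scripts to look and compute and a tool call to move; the robot and the scene stay as the last step left them, time stands still between calls to the robot, and variables do not carry over. Pictures are saved under pics/ and viewed, at most 10 in all, crops included, and the job is handed in when it is done.

Besides the shell and the picture viewer there is one more tool, called by a JSON object that holds its "name" and its "arguments", one argument or row to a line. servo_tool: Moves the arm, as the interface text tells. Its arguments: {"type":"object","properties":{"plan":{"type":"array","items":{"type":"array","items":{"type":"number"}}},"force":{"type":"number"}},"required":["plan"]}

```bash
mkdir -p pics
cat > h.py <<'E'
import numpy as np, cv2
from station import ctrl
def snap(n):
    c=ctrl.camera(n); return c
def save(c,f): cv2.imwrite('pics/'+f,c['pixels'][:,:,::-1])
def pts(c):
    z=c['z_map']; K=c['mtx']; v,u=np.mgrid[:384,:512]
    p=np.stack([(u-K[0,2])/K[0,0]*z,-(v-K[1,2])/K[1,1]*z,-z],-1)
    return p@c['pose'][:3,:3].T+c['pose'][:3,3]
E
python3 - <<'E'
from h import *
o=ctrl.get_obs(); print(o)
for n in('scene','top'):
    c=snap(n); save(c,n+'0.png'); np.savez('/tmp/'+n,**{k:c[k] for k in('pixels','z_map','mtx','pose')}); print(c['mtx'],c['pose'],[k for k in c], (c['z_map']>0).mean())
E
```

```text
{'time_s': 0.0, 'qpos': array([ 1.20038070e+00,  3.00470050e-01,  1.52160522e+00, -8.28420305e-06,
        1.32071078e+00, -6.66241396e-02]), 'joint_vel': array([ 0.00059349,  0.00035629,  0.00020535,  0.00040724, -0.00104249,
       -0.00037453]), 'tau': array([-2.75605358e-03, -5.31795931e+01, -3.52746928e+01,  7.07147084e-02,
        2.43282382e-02, -1.09408475e-04]), 'ee_pos': array([0.1644444 , 0.52455135, 0.2048767 ]), 'eef_rot': array([-3.14040137e+00, -7.14439982e-05,  2.83780318e+00]), 'force': array([-0.7933351 , -0.27899952,  0.11048285]), 'moment': array([-0.08841799,  0.03908541,  0.01203418]), 'grip_force': 0.0, 'grip_width': 0.09403742863640009}
[[347.87732382   0.         255.96223885]
 [  0.         347.87732382 188.30799915]
 [  0.           0.           1.        ]] [[ 0.73056793 -0.58327628  0.35504829  0.83512944]
 [ 0.68275231  0.6322992  -0.36612431 -0.43457644]
 [-0.01094513  0.50988871  0.86017074  0.95404228]
 [ 0.          0.          0.          1.        ]] ['pixels', 'z_map', 'mtx', 'pose'] 0.9960988362630209
[[393.39618696   0.         256.04076158]
 [  0.         393.39618696 189.45656992]
 [  0.           0.           1.        ]] [[-0.02408221  0.98813298 -0.15170124  0.34012927]
 [-0.99966811 -0.02519114 -0.00539205 -0.07282191]
 [-0.00914959  0.15152104  0.98841169  1.0197962 ]
 [ 0.          0.          0.          1.        ]] ['pixels', 'z_map', 'mtx', 'pose'] 0.9956563313802084
```

View pics/scene0.png

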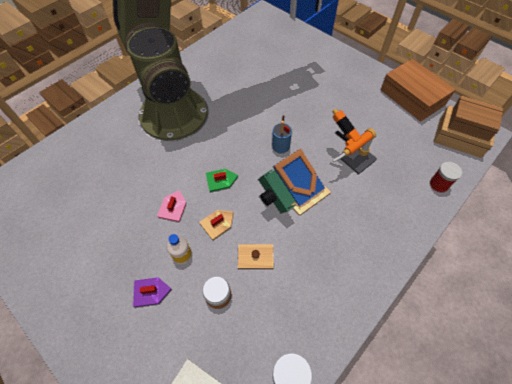

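View pics/top0.png

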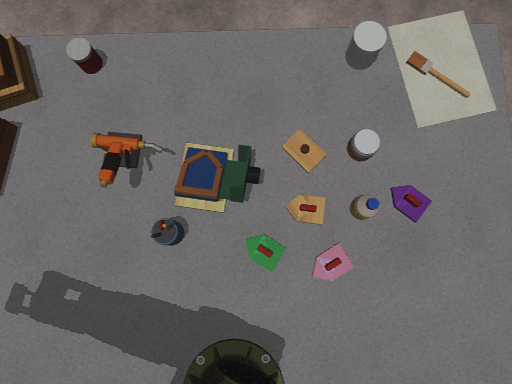

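The top view shows the wooden house lid at about (308,209) with its gable to the left, and the jig pocket at (203,175) with its gable up. The gun is at (115,155), the scoop at (237,172), the pot at (167,232), the plain lid at (304,150) and the bottle at (367,207). The scene view agrees.

```bash
cat > m.py <<'E'
from h import *
def run(name):
    c=dict(np.load(f'/tmp/{name}.npz')); P=pts(c); hsv=cv2.cvtColor(c['pixels'],cv2.COLOR_RGB2HSV); 
    H,S,V=[hsv[...,i].astype(int) for i in range(3)]
    x,y,z=P[...,0],P[...,1],P[...,2]
    def rep(n,m,box):
        m=m&(c['z_map']>0)
        m&=(x>box[0])&(x<box[1])&(y>box[2])&(y<box[3])
        q=P[m]
        if len(q): print(name,n,len(q),'med',np.median(q,0).round(4),'min',np.percentile(q,2,0).round(4),'max',np.percentile(q,98,0).round(4))
        return m,q
    for n,m in dict(red=((H<6)|(H>174))&(S>150)&(V>60)&(z>.02),blue=(H>105)&(H<125)&(S>130)&(z>.03),orange=(H>4)&(H<14)&(S>200)&(V>150),green=(H>60)&(H<95)&(S>60)).items():
        k,l,s,ce=cv2.connectedComponentsWithStats((m&(x>.15)&(x<.9)).astype(np.uint8))
        for i in range(1,k):
            if s[i,4]>40:
                q=P[l==i]; w,v=np.linalg.eigh(np.cov(q.T)); print(name,n,ce[i].round(1),s[i,4],np.median(q,0).round(4),q.mean(0).round(4),'ax',v[:,2].round(3),'nrm',v[:,0].round(3),'sd',np.sqrt(w).round(4))
    return c,P,H,S,V,rep
if __name__=='__main__':
    for n in('top','scene'): 
        c,P,H,S,V,rep=run(n)
        # table height
        print('table',np.median(P[(S<30)&(P[...,0]>.3)&(P[...,0]<.7)&(abs(P[...,1])<.3)],0))
        m=(H>8)&(H<25)&(S>70)&(V>130)&(P[...,2]<.03)
        k,l,s,ce=cv2.connectedComponentsWithStats((m&(P[...,0]>.15)&(P[...,0]<.9)).astype(np.uint8))
        for i in range(1,k):
            if s[i,4]>200:
                q=P[l==i]; cn,_=cv2.findContours((l==i).astype(np.uint8),0,1); 
                a=cv2.approxPolyDP(max(cn,key=len),4,True)[:,0]; print(n,'wood',ce[i].round(1),s[i,4],np.median(q,0).round(4)); print([(tuple(t),P[t[1],t[0]].round(3).tolist()) for t in a])
E
python3 m.py
```

```text
top red [413.5 199.5] 82 [ 0.4554 -0.4609  0.0384] [ 0.4552 -0.4612  0.0382] ax [-0.65  -0.759  0.033] nrm [0.013 0.032 0.999] sd [0.0019 0.0038 0.0111]
top red [307.6 207.2] 83 [ 0.4429 -0.1959  0.0378] [ 0.4425 -0.1955  0.0377] ax [-0.17  -0.983  0.07 ] nrm [-0.008  0.072  0.997] sd [0.0027 0.0039 0.0112]
top red [264.4 250.7] 77 [ 0.337  -0.0836  0.0386] [ 0.3375 -0.0844  0.0384] ax [-0.552 -0.834  0.02 ] nrm [0.003 0.022 1.   ] sd [0.0016 0.0036 0.0106]
top red [333.3 263.9] 87 [ 0.3013 -0.2524  0.0383] [ 0.3016 -0.2523  0.0379] ax [-0.5    0.866 -0.025] nrm [0.129 0.103 0.986] sd [0.002  0.0038 0.0112]
top blue [191.3 152.1] 74 [0.5934 0.0977 0.0343] [0.5894 0.0946 0.0487] ax [-0.247 -0.163  0.955] nrm [-0.874 -0.388 -0.293] sd [0.0048 0.0104 0.1199]
top blue [220.7 157. ] 103 [0.5796 0.0202 0.0356] [0.5776 0.021  0.0363] ax [-0.778 -0.553  0.299] nrm [ 0.403 -0.074  0.912] sd [0.0014 0.007  0.0124]
top blue [200.4 174. ] 735 [0.5292 0.0682 0.0621] [0.5295 0.0692 0.0629] ax [-0.398 -0.115  0.91 ] nrm [-0.793 -0.456 -0.404] sd [0.0168 0.0202 0.0397]
top blue [195.2 196.9] 87 [0.4
[... 5757 characters left out ...]
07, 0.009]), ((np.int32(300), np.int32(214)), [0.604, -0.006, 0.005])]
scene wood [216.7 223.2] 498 [ 0.4468 -0.2047  0.0107]
[((np.int32(232), np.int32(212)), [0.45, -0.144, 0.011]), ((np.int32(217), np.int32(210)), [0.412, -0.17, 0.014]), ((np.int32(199), np.int32(222)), [0.401, -0.234, 0.012]), ((np.int32(214), np.int32(238)), [0.469, -0.238, 0.006]), ((np.int32(230), np.int32(226)), [0.477, -0.179, 0.008])]
scene wood [255.2 255.7] 781 [ 0.596  -0.1969  0.0106]
[((np.int32(238), np.int32(245)), [0.537, -0.207, 0.01]), ((np.int32(238), np.int32(267)), [0.582, -0.253, 0.01]), ((np.int32(273), np.int32(267)), [0.652, -0.184, 0.002]), ((np.int32(272), np.int32(244)), [0.607, -0.138, 0.011])]
```

```bash
cat >> h.py <<'E'
from scipy.spatial.transform import Rotation as Rn, Slerp
def go(p,R,n,op,start=None):
    "rows (n, rounded) from the present (or given) pose to world pose p,R"
    o=ctrl.get_obs(); p0,R0=start if start else (o['ee_pos'],Rn.from_euler('xyz',o['eef_rot']))
    S=Slerp([0,1],Rn.concatenate([R0,R])); p0=np.array(p0)
    for i in range(n):
        P=p0+(np.array(p)-p0)/(n-i); T=S((i+1)/n)
        d=np.r_[R0.inv().apply(P-p0),(R0.inv()*T).as_rotvec()].round(4)
        p0=p0+R0.apply(d[:3]); R0=R0*Rn.from_rotvec(d[3:])
        print([op]+d.tolist())
    return p0,R0
def down(psi,tilt=0): # tool x at heading psi; tilt leans tool z against heading (slope +x down)
    return Rn.from_euler('ZY',[psi,tilt])*Rn.from_euler('x',np.pi)
E
cat > j.py <<'E'
from m import *
import io,contextlib
for n in('scene','top'):
    with contextlib.redirect_stdout(io.StringIO()): c,P,H,S,V,rep=run(n)
    x,y,z=P[...,0],P[...,1],P[...,2]; near=(x>.4)&(x<.68)&(y>-.02)&(y<.16)
    bl=(H>105)&(H<125)&(S>130)&near
    k,l,s,ce=cv2.connectedComponentsWithStats(bl.astype(np.uint8)); i=1+np.argmax(s[1:,4])
    m=(l==i)
    br=(H>4)&(H<16)&(S>100)&(V>70)&near&(z>.02)
    k,l,s,ce=cv2.connectedComponentsWithStats(br.astype(np.uint8)); i=1+np.argmax(s[1:,4]); b=l==i
    for psi in(-.14,-.17,-.20):
        R=Rn.from_euler('ZY',[psi,np.deg2rad(25)]).as_matrix()
        # cast rays on the floor plane (z'=0) resp. rim top (z'=.010) through a reference origin
        o=np.array([.52,.07,.062])
        for nm,mk,h in(('floor',m,0),('rim',b,.010)):
            v,u=np.nonzero(mk);K=c['mtx'];d=np.stack([(u-K[0,2])/K[0,0],-(v-K[1,2])/K[1,1],-np.ones(len(u))],1)@c['pose'][:3,:3].T
            t=((R[:,2]@(o-c['pose'][:3,3])+h)/(d@R[:,2])); q=(c['pose'][:3,3]+d*t[:,None]-o)@R
            zz=((P[mk]-o)@R)[:,2]
            print(n,psi,nm,len(u),'min',q.min(0).round(4),np.percentile(q,1,0).round(4),'max',q.max(0).round(4),np.percentile(q,99,0).round(4),'zres',np.median(zz).round(4))
    rr=cv2.minAreaRect(np.argwhere(b)[:,::-1].astype(np.float32)); print(rr)
E
python3 j.py
python3 - <<'E'
from h import *
s=go([.443,-.197,.2],down(1.405),16,100)
E
```

```text
scene -0.14 floor 533 min [-0.0367 -0.0305 -0.    ] [-0.0358 -0.0293 -0.    ] max [0.0587 0.0373 0.    ] [0.0536 0.036  0.    ] zres 0.0009
scene -0.14 rim 551 min [-0.057  -0.0529  0.01  ] [-0.0561 -0.052   0.01  ] max [0.0742 0.0515 0.01  ] [0.0718 0.0495 0.01  ] zres 0.0108
scene -0.17 floor 533 min [-0.0366 -0.0297 -0.    ] [-0.0358 -0.0294 -0.    ] max [0.0587 0.0362 0.    ] [0.0536 0.0358 0.    ] zres 0.0009
scene -0.17 rim 551 min [-0.0564 -0.0537  0.01  ] [-0.0559 -0.0519  0.01  ] max [0.0745 0.0499 0.01  ] [0.0718 0.049  0.01  ] zres 0.0109
scene -0.2 floor 533 min [-0.0373 -0.0303 -0.    ] [-0.036  -0.0292 -0.    ] max [0.0585 0.0365 0.    ] [0.0535 0.0353 0.    ] zres 0.0008
scene -0.2 rim 551 min [-0.0574 -0.0548  0.01  ] [-0.056  -0.0523  0.01  ] max [0.0747 0.0495 0.01  ] [0.0717 0.0483 0.01  ] zres 0.0109
((298.73077392578125, 174.84616088867188), (43.26661682128906, 31.340560913085938), 56.3099365234375)
top -0.14 floor 734 min [-0.0281 -0.0332 -0.    ] [-0.0271 -0.032  -0.    ] max [0.0662 0.0381 0.    ] [0.0618 0.0362 0.    ] zres 0.0038
top -0.14 rim 831 min [-0.05
[... 910 characters left out ...]
896]
[100, -0.0391, -0.0285, 0.0003, -0.0, 0.0001, 0.0895]
[100, -0.0414, -0.0249, 0.0003, -0.0001, 0.0, 0.0896]
[100, -0.0435, -0.0211, 0.0003, -0.0, 0.0001, 0.0895]
[100, -0.0452, -0.0171, 0.0004, -0.0001, 0.0, 0.0896]
[100, -0.0466, -0.013, 0.0003, -0.0, 0.0, 0.0895]
[100, -0.0475, -0.0087, 0.0003, -0.0001, 0.0001, 0.0896]
[100, -0.0481, -0.0045, 0.0003, -0.0, 0.0, 0.0895]
[100, -0.0483, -0.0001, 0.0004, -0.0001, 0.0001, 0.0896]
[100, -0.0482, 0.0042, 0.0003, -0.0, 0.0, 0.0895]
[100, -0.0476, 0.0085, 0.0004, -0.0001, 0.0001, 0.0896]
[100, -0.0466, 0.0127, 0.0003, -0.0001, 0.0, 0.0895]
[100, -0.0453, 0.0168, 0.0004, -0.0, 0.0001, 0.0896]
[100, -0.0437, 0.0208, 0.0003, -0.0001, 0.0, 0.0895]
```

{"name": "servo_tool", "arguments": {
  "plan": [
    [60,-0.03,-0.038,0,0,0,0.09],
    [60,-0.033,-0.035,0,0,0,0.09],
    [60,-0.036,-0.032,0,0,0,0.09],
    [60,-0.039,-0.029,0,0,0,0.09],
    [60,-0.041,-0.025,0,0,0,0.09],
    [60,-0.044,-0.021,0,0,0,0.09],
    [60,-0.045,-0.017,0,0,0,0.09],
    [60,-0.047,-0.013,0,0,0,0.09]
  ]
}}

```text
time_s: 1.1
ee_pos: [0.3023, 0.1617, 0.2054]
eef_rot: [3.141, 0.0, 2.115]
force: [0.1, 0.2, 0.2]
grip_width: 0.0561
grip_force: 0.0
```

{"name": "servo_tool", "arguments": {
  "plan": [
    [60,-0.0475,-0.009,0,0,0,0.09],
    [60,-0.048,-0.0045,0,0,0,0.09],
    [60,-0.048,0,0,0,0,0.09],
    [60,-0.048,0.004,0,0,0,0.09],
    [60,-0.048,0.0085,0,0,0,0.09],
    [60,-0.047,0.0127,0,0,0,0.09],
    [60,-0.045,0.017,0,0,0,0.089],
    [60,-0.044,0.021,0,0,0,0.089]
  ]
}}

```text
time_s: 2.1
ee_pos: [0.4398, -0.2002, 0.2052]
eef_rot: [-3.141, -0.0, 1.397]
force: [1.0, 0.0, 0.3]
grip_width: 0.0564
grip_force: 0.0
```

```bash
cat > lid.py <<'E'
from h import *
c=snap('wrist'); save(c,'w_lid.png'); P=pts(c); hsv=cv2.cvtColor(c['pixels'],cv2.COLOR_RGB2HSV); H,S,V=[hsv[...,i].astype(int) for i in range(3)]
o=ctrl.get_obs(); print(o['time_s'],o['ee_pos'],o['eef_rot'],o['qpos'].round(2),c['pose'].round(3).tolist())
m=((H<6)|(H>174))&(S>150)&(V>60)&(np.hypot(P[...,0]-.443,P[...,1]+.197)<.06)
q=P[m]; q=q[q[:,2]>.035]; print(len(q),np.median(q,0)); r=cv2.minAreaRect((q[:,:2]*1000).astype(np.float32)); print('handle top',r)
E
python3 lid.py
```

```text
2.15 [ 0.44092483 -0.2040689   0.20482665] [-3.14143951e+00  8.46863844e-04  1.39042715e+00] [-0.51  0.16  1.7  -0.    1.29 -0.33] [[0.985, 0.167, 0.045, 0.454], [-0.173, 0.951, 0.256, -0.127], [-0.0, -0.26, 0.965, 0.384], [0.0, 0.0, 0.0, 1.0]]
313 [ 0.44183462 -0.19650036  0.03785229]
handle top ((442.27911376953125, -196.62351989746094), (37.0322265625, 12.276228904724121), 79.88155364990234)
```

Run:
```python
from h import *
s=go([.4423,-.1966,.06],down(1.397),4,60)
go([.4423,-.1966,.0148],down(1.397),2,60,s)
```

```text
[60, 0.0019, 0.0, 0.0362, -0.0, 0.0002, -0.0016]
[60, 0.0019, 0.0, 0.0362, -0.0001, 0.0002, -0.0017]
[60, 0.0019, 0.0, 0.0362, -0.0, 0.0002, -0.0016]
[60, 0.002, 0.0, 0.0362, -0.0001, 0.0002, -0.0017]
[60, -0.0, 0.0, 0.0226, 0.0, 0.0, 0.0]
[60, -0.0, 0.0, 0.0226, 0.0, 0.0, 0.0]
```

{"name": "servo_tool", "arguments": {
  "plan": [
    [60,0.002,0,0.036,0,0,-0.002],
    [60,0.002,0,0.036,0,0,-0.002],
    [60,0.002,0,0.036,0,0,-0.002],
    [60,0.002,0,0.036,0,0,0],
    [60,0,0,0.02,0,0,0],
    [60,0,0,0.02,0,0,0],
    [60,0,0,0,0,0,0],
    [60,0,0,0,0,0,0]
  ]
}}

```text
time_s: 3.15
ee_pos: [0.4412, -0.1908, 0.0221]
eef_rot: [3.141, 0.0, 1.406]
force: [0.5, 0.7, 0.4]
grip_width: 0.0561
grip_force: 0.0
```

{"name": "servo_tool", "arguments": {
  "plan": [
    [60,-0.0055,0.002,0.003,0,0,0.007],
    [60,0,0,0.004,0,0,0],
    [0,0,0,0,0,0,0],
    [0,0,0,0,0,0,0],
    [0,0,0,0,0,0,0],
    [0,0,0,0,0,0,0],
    [0,0,0,0,0,0,0],
    [0,0,0,0,0,0,0]
  ],
  "force": 30
}}

```text
time_s: 4.15
ee_pos: [0.442, -0.1964, 0.0145]
eef_rot: [-3.142, -0.0, 1.399]
force: [-1.0, -0.2, 0.9]
grip_width: 0.0137
grip_force: 30.0
```

Run:
```python
from h import *
o=ctrl.get_obs();print(o['force'],o['ee_pos'])
s=go([.443,-.19,.19],down(1.397),4,0)
print()
go([.496,.075,.23],down(-.17,np.deg2rad(25)),12,0,s)
```

```text
[-1.02070037 -0.1832464   0.89037538] [ 0.44200483 -0.19643108  0.01448312]
[0, 0.0016, -0.0, -0.0439, -0.0, -0.0, 0.0004]
[0, 0.0016, -0.0, -0.0439, -0.0, -0.0, 0.0005]
[0, 0.0017, -0.0001, -0.0439, -0.0, -0.0, 0.0004]
[0, 0.0016, -0.0, -0.0438, -0.0, -0.0, 0.0005]

[0, 0.0225, 0.0005, -0.0033, 0.0284, -0.0286, 0.1283]
[0, 0.0223, -0.0025, -0.004, 0.0285, -0.0285, 0.1283]
[0, 0.0217, -0.0054, -0.0045, 0.0284, -0.0286, 0.1284]
[0, 0.0207, -0.0082, -0.0049, 0.0285, -0.0285, 0.1283]
[0, 0.0193, -0.011, -0.0052, 0.0284, -0.0286, 0.1283]
[0, 0.0175, -0.0135, -0.0053, 0.0285, -0.0285, 0.1283]
[0, 0.0155, -0.0157, -0.0054, 0.0284, -0.0286, 0.1283]
[0, 0.0132, -0.0177, -0.0053, 0.0284, -0.0286, 0.1284]
[0, 0.0107, -0.0194, -0.0052, 0.0285, -0.0285, 0.1283]
[0, 0.008, -0.0208, -0.0048, 0.0284, -0.0286, 0.1283]
[0, 0.0051, -0.0218, -0.0044, 0.0285, -0.0285, 0.1283]
[0, 0.0021, -0.0223, -0.0039, 0.0284, -0.0286, 0.1284]
```

{"name": "servo_tool", "arguments": {
  "plan": [
    [0,0.0015,0,-0.044,0,0,0],
    [0,0.0015,0,-0.044,0,0,0],
    [0,0.0015,0,-0.044,0,0,0],
    [0,0.0015,0,-0.044,0,0,0.002],
    [0,0.0225,0.0005,-0.0033,0.0284,-0.0286,0.1283],
    [0,0.0223,-0.0025,-0.004,0.0284,-0.0286,0.1283],
    [0,0.0217,-0.0054,-0.0045,0.0284,-0.0286,0.1283],
    [0,0.0207,-0.0082,-0.0049,0.0284,-0.0286,0.1283]
  ]
}}

```text
time_s: 5.15
ee_pos: [0.4607, -0.1013, 0.2039]
eef_rot: [-3.061, 0.139, 0.884]
force: [-0.6, -1.1, -1.1]
grip_width: 0.0138
grip_force: 30.0
```

{"name": "servo_tool", "arguments": {
  "plan": [
    [0,0.0193,-0.011,-0.0052,0.0284,-0.0286,0.1283],
    [0,0.0175,-0.0135,-0.0053,0.0284,-0.0286,0.1283],
    [0,0.0155,-0.0157,-0.0054,0.0284,-0.0286,0.1283],
    [0,0.0132,-0.0177,-0.0053,0.0284,-0.0286,0.1283],
    [0,0.0107,-0.0194,-0.0052,0.0284,-0.0286,0.1283],
    [0,0.008,-0.0208,-0.0048,0.0284,-0.0286,0.1283],
    [0,0.0051,-0.0218,-0.0044,0.0284,-0.0286,0.1283],
    [0,0.0021,-0.0223,-0.0039,0.0284,-0.0286,0.1283]
  ]
}}

```text
time_s: 6.15
ee_pos: [0.4961, 0.0753, 0.2302]
eef_rot: [3.14, 0.438, -0.175]
force: [-0.3, 1.4, -1.5]
grip_width: 0.0138
grip_force: 30.0
```

{"name": "servo_tool", "arguments": {
  "plan": [
    [0,0,0,0,0,0,0],
    [0,0,0,0,0,0,0],
    [0,0,0,0,0,0,0],
    [0,0,0,0,0,0,0],
    [0,0,0,0,0,0,0],
    [0,0,0,0,0,0,0],
    [0,0,0,0,0,0,0],
    [0,0,0,0,0,0,0]
  ]
}}

```text
time_s: 7.15
ee_pos: [0.496, 0.0745, 0.2303]
eef_rot: [3.141, 0.436, -0.17]
force: [-0.1, -0.7, -1.2]
grip_width: 0.0137
grip_force: 30.0
```

Run:
```python
from h import *
o=ctrl.get_obs();print(o)
c=snap('wrist'); save(c,'w1.png'); np.savez('/tmp/w1',**c); print(c['pose'].round(3))
```

```text
{'time_s': 7.15, 'qpos': array([0.03074939, 0.43809642, 1.33440803, 0.08588755, 1.79701694,
       1.77249384]), 'joint_vel': array([ 0.00114074, -0.00114584, -0.00221496,  0.00056643,  0.00129011,
       -0.00079923]), 'tau': array([-1.43979827e-02, -6.10318851e+01, -3.51645219e+01,  2.44694995e-01,
        1.16241630e+00, -9.03739419e-03]), 'ee_pos': array([0.49601431, 0.07450906, 0.23033593]), 'eef_rot': array([ 3.14089297,  0.43633146, -0.17002538]), 'force': array([-0.10475861, -0.69068348, -1.18537019]), 'moment': array([-0.03742487, -0.12953844, -0.0105436 ]), 'grip_force': 29.986549615859985, 'grip_width': 0.01370421944935942}
[[-0.169  0.754  0.635  0.639]
 [-0.986 -0.13  -0.108  0.049]
 [ 0.001 -0.644  0.765  0.361]
 [ 0.     0.     0.     1.   ]]
```

View pics/w1.png

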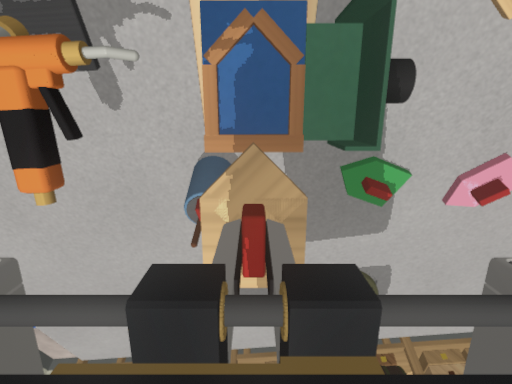

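The wrist view shows the whole pocket (inner floor corners at about (218,135), (291,135), gable tip (253,25)). The held lid's gable tip is at (253,143), the gun grip is at (35,140) with the trigger from (45,90) to (75,135), and the nozzle tip is at (135,56).

```bash
cat > w.py <<'E'
from h import *
c=dict(np.load('/tmp/w1.npz')); P=pts(c); hsv=cv2.cvtColor(c['pixels'],cv2.COLOR_RGB2HSV); H,S,V=[hsv[...,i].astype(int) for i in range(3)]
K=c['mtx'];C=c['pose'][:3,3]; ob=ctrl.get_obs(); T=ob['ee_pos'];RT=Rn.from_euler('xyz',ob['eef_rot']).as_matrix()
def cast(uv,o,R,h):
    uv=np.atleast_2d(uv).astype(float); d=np.stack([(uv[:,0]-K[0,2])/K[0,0],-(uv[:,1]-K[1,2])/K[1,1],-np.ones(len(uv))],1)@c['pose'][:3,:3].T
    t=(R[:,2]@(o-C)+h)/(d@R[:,2]); return (C+d*t[:,None]-o)@R
def big(m):
    k,l,s,ce=cv2.connectedComponentsWithStats(m.astype(np.uint8)); return l==1+np.argmax(s[1:,4])
v,u=np.mgrid[:384,:512]
def fl(uv,ax): # robust line through points, uv: n x 2
    vx,vy,x,y=cv2.fitLine(uv.astype(np.float32),cv2.DIST_HUBER,0,.01,.01).ravel(); return np.array([x,y]),np.array([vx,vy])
def sides(mask,o,R,h,dirs):
    cn=max(cv2.findContours(mask.astype(np.uint8),0,1)[0],key=len)[:,0]; q=cast(cn,o,R,h)[:,:2]; return q
if __name__=='__main__':
    o=np.array([.522,.07,.062]); R=Rn.from_euler('ZY',[-.17,np.deg2rad(25)]).as_matrix()
    b=big((H>105)&(H<122)&(S>120)&(v<150)&(v>22)&(u>205)&(u<305))
    f=b&(P[...,2]>0); n=P[f]; w,e=np.linalg.eigh(np.cov(n.T)); nn=e[:,0]*np.sign(e[2,0]); print('floor n',nn.round(3),'plane off',np.median((n-o)@R[:,2]).round(4), 'tilt',np.degrees(np.arccos(nn[2])).round(1),'yaw',np.arctan2(nn[1],nn[0]).round(3))
    for name,m,oo,RR,h in(('floor',b,o,R,0),('lid',big((H>8)&(H<25)&(S>60)&(V>120)&(v>142)&(v<235)&(u>195)&(u<312)),T,RT@np.diag([1,-1,-1]),-.0025)):
        cn=max(cv2.findContours(m.astype(np.uint8),0,1)[0],key=len); q=cast(cn[:,0],oo,RR,h)[:,:2]*1000
        a=cv2.approxPolyDP(cn,3,True)[:,0]; print(name,a.tolist(),(cast(a,oo,RR,h)[:,:2]*1000).round(1).tolist())
        yl=q[(q[:,1]>28)&(q[:,0]<15)&(q[:,0]>-30)];yr=q[(q[:,1]<-28)&(q[:,0]<15)&(q[:,0]>-30)];g1=q[(q[:,0]>28)&(q[:,1]>5)];g2=q[(q[:,0]>28)&(q[:,1]<-5)];bk=q[(q[:,0]<-38)&(abs(q[:,1])<28)]
        for nm,s in(('y+',yl),('y-',yr),('g+',g1),('g-',g2),('back',bk)):
            if len(s)>4: p,d=fl(s,0); print(nm,len(s),p.round(1),'dir',np.degrees(np.arctan2(d[1],d[0])).round(1))
        p1,d1=fl(g1,0);p2,d2=fl(g2,0); t=np.linalg.solve(np.c_[d1,-d2],p2-p1); print('apex',p1+d1*t[0])
E
python3 w.py
```

```text
floor n [-0.178 -0.984  0.001] plane off 0.0023 tilt 90.0 yaw -1.75
floor [[254, 26], [218, 65], [220, 133], [287, 132], [289, 65]] [[64.8, -1.6], [29.1, 35.1], [-38.9, 35.1], [-37.9, -37.2], [29.1, -37.2]]
y+ 45 [-0.8 35.2] dir 1.1
y- 45 [ -7.1 -36.8] dir -0.2
g+ 35 [45.  19.1] dir -44.7
g- 36 [ 44.4 -21.5] dir 45.1
back 26 [-38.9  14.3] dir 90.0
apex [65.06837    -0.73459435]
lid [[204, 143], [205, 152], [242, 153], [199, 198], [202, 234], [220, 234], [224, 223], [241, 219], [244, 203], [262, 203], [266, 220], [282, 223], [287, 234], [305, 234], [306, 196], [263, 153], [302, 151], [303, 143]] [[58.9, 29.7], [53.3, 29.3], [52.7, 6.3], [23.5, 34.5], [-1.7, 33.7], [-1.7, 21.6], [6.2, 18.7], [9.0, 7.4], [20.1, 5.3], [20.1, -6.4], [8.3, -9.1], [6.2, -19.8], [-1.7, -23.4], [-1.7, -35.4], [24.8, -34.9], [52.7, -6.8], [53.9, -31.0], [58.8, -31.4]]
y+ 32 [ 6.5 34.1] dir 5.1
y- 35 [  3.5 -34.9] dir -6.1
g+ 125 [48.4 18.6] dir -26.5
g- 131 [ 48.1 -19.6] dir 26.9
apex [86.17442   -0.2401619]
```

Run:
```python
from h import *
R=Rn.from_euler('ZY',[-.17,np.deg2rad(25)]); o=np.array([.522,.07,.062])
f=lambda x,y,z:o+R.apply([x,y,z])
print('origin',f(.0046,-.0004,.0023))
o_=ctrl.get_obs(); print('local now',R.inv().apply(o_['ee_pos']-o))
s=go(f(.0046,-.0004,.0023+.0145+.08),down(-.168,np.deg2rad(25)),3,0); s=go(f(.0046,-.0004,.0023+.0145+.02),down(-.168,np.deg2rad(25)),3,0,s); print(s[0])
```

```text
origin [0.52699926 0.06873599 0.06214046]
local now [-9.50513798e-02  3.83794988e-05  1.41405963e-01]
[0, 0.0332, 0.0001, 0.0149, -0.0001, 0.0, -0.0006]
[0, 0.0332, 0.0002, 0.0149, -0.0, 0.0, -0.0006]
[0, 0.0333, 0.0002, 0.0148, -0.0001, 0.0001, -0.0006]
[0, -0.0, -0.0, 0.02, 0.0, -0.0, -0.0]
[0, -0.0, -0.0, 0.02, 0.0, -0.0, -0.0]
[0, -0.0, -0.0001, 0.02, 0.0, -0.0, -0.0]
[0.54141437 0.06627023 0.09338786]
```

{"name": "servo_tool", "arguments": {
  "plan": [
    [0,0.0332,0.0002,0.015,0,0,-0.001],
    [0,0.0332,0.0002,0.015,0,0,-0.001],
    [0,0.0332,0,0.015,0,0,0],
    [0,0,0,0.02,0,0,0],
    [0,0,0,0.02,0,0,0],
    [0,0,0,0.02,0,0,0],
    [0,0,0,0,0,0,0],
    [0,0,0,0,0,0,0]
  ]
}}

```text
time_s: 8.2
ee_pos: [0.5418, 0.0663, 0.0939]
eef_rot: [-3.141, 0.435, -0.168]
force: [-0.3, -1.2, -0.4]
grip_width: 0.0137
grip_force: 30.0
```

Run:
```python
from h import *
o=ctrl.get_obs(); R=Rn.from_euler('ZY',[-.17,np.deg2rad(25)]); print('local now',R.inv().apply(o['ee_pos']-[.522,.07,.062]),o['eef_rot'])
c=snap('wrist'); np.savez('/tmp/w2',**c); cv2.imwrite('pics/w2.png',cv2.resize(c['pixels'][:300,120:400,::-1],None,fx=2,fy=2))
```

```text
local now [ 0.00475921 -0.00028188  0.03742261] [-3.14113514  0.43519208 -0.16780726]
```

View pics/w2.png

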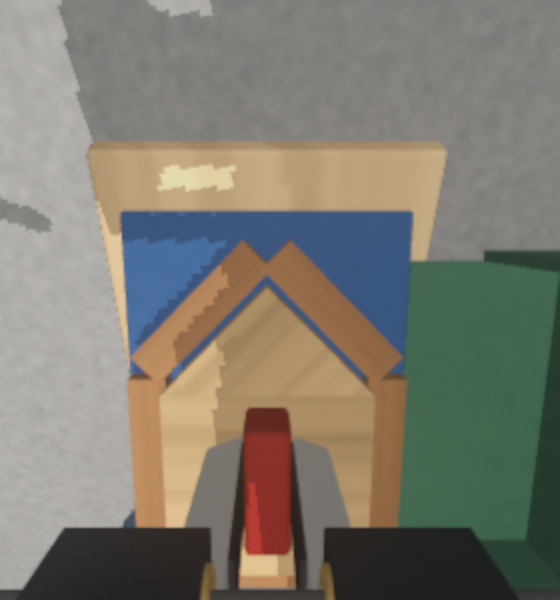

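The lid's apex at (268,290) sits squarely below the rim's inner apex at (268,275), with even gaps on both sides, so I will lower it.

{"name": "servo_tool", "arguments": {
  "plan": [
    [0,0,0,0.006,0,0.001,0],
    [0,0,0,0.005,0,0,0],
    [0,0,0,0.002,0,0,0],
    [0,0,0,0.002,0,0,0],
    [0,0,0,0.001,0,0,0],
    [0,0,0,0,0,0,0],
    [0,0,0,0,0,0,0],
    [0,0,0,0,0,0,0]
  ]
}}

```text
time_s: 9.25
ee_pos: [0.5346, 0.0675, 0.0786]
eef_rot: [-3.141, 0.435, -0.168]
force: [-1.4, -0.6, -1.5]
grip_width: 0.0137
grip_force: 30.0
```

```bash
cat > st.py <<'E'
from h import *
o=ctrl.get_obs(); R=Rn.from_euler('ZY',[-.17,np.deg2rad(25)]); print('local',(R.inv().apply(o['ee_pos']-[.522,.07,.062])*1000).round(2),o['eef_rot'].round(4),'F local',R.inv().apply(o['force']).round(1),'M',R.inv().apply(o['moment']).round(2),o['time_s'])
E
python3 st.py
```

```text
local [ 4.59 -0.35 20.5 ] [-3.1413  0.4352 -0.1679] F local [-0.6 -0.8 -1.9] M [-0.05 -0.14  0.01] 9.25
```

{"name": "servo_tool", "arguments": {
  "plan": [
    [0,0,0,0.001,0,0,0],
    [0,0,0,0.001,0,0,0],
    [0,0,0,0.001,0,0,0],
    [0,0,0,0.0005,0,0,0],
    [0,0,0,0.0005,0,0,0],
    [0,0,0,0,0,0,0],
    [0,0,0,0,0,0,0],
    [0,0,0,0,0,0,0]
  ]
}}

```text
time_s: 10.25
ee_pos: [0.5329, 0.0678, 0.0751]
eef_rot: [-3.141, 0.435, -0.168]
force: [1.2, -0.1, -0.1]
grip_width: 0.0142
grip_force: 30.0
```

```bash
python3 st.py
```

```text
local [ 4.6  -0.35 16.55] [-3.1413  0.4351 -0.1679] F local [1.1 0.1 0.5] M [-0.02 -0.05 -0.  ] 10.25
```

{"name": "servo_tool", "arguments": {
  "plan": [
    [0,0,0,0.0005,0,0,0],
    [0,0,0,0.0005,0,0,0],
    [0,0,0,0.0005,0,0,0],
    [0,0,0,0,0,0,0],
    [0,0,0,0,0,0,0],
    [0,0,0,0,0,0,0],
    [0,0,0,0,0,0,0],
    [0,0,0,0,0,0,0]
  ],
  "force": 12
}}

```text
time_s: 11.25
ee_pos: [0.533, 0.0678, 0.075]
eef_rot: [-3.141, 0.433, -0.168]
force: [1.8, -1.3, 12.4]
grip_width: 0.0138
grip_force: 12.0
```

```bash
python3 st.py
```

```text
local [ 4.67 -0.34 16.49] [-3.141   0.4331 -0.1677] F local [-3.5 -1.  12.1] M [-0.26  0.59 -0.02] 11.25
```

{"name": "servo_tool", "arguments": {
  "plan": [
    [45,0,0,0,0,0,0],
    [45,0,0,0,0,0,0],
    [45,0,0,0,0,0,0],
    [45,0,0,-0.01,0,0,0],
    [45,0,0,-0.03,0,0,0],
    [45,0,0,-0.045,0,0,0],
    [45,-0.03,0,-0.045,0,0,0],
    [45,-0.06,0,-0.01,0,0,0]
  ]
}}

```text
time_s: 12.25
ee_pos: [0.5108, 0.0713, 0.2406]
eef_rot: [-3.141, 0.433, -0.169]
force: [0.7, 1.6, 0.8]
grip_width: 0.0425
grip_force: 0.0
```

Run:
```python
from h import *
c=snap('wrist'); np.savez('/tmp/w3',**c); save(c,'w3.png'); o=ctrl.get_obs(); print(o['ee_pos'],o['eef_rot'])
```

```text
[0.50651788 0.07258694 0.24500068] [-3.1397277   0.42953367 -0.16649618]
```

View pics/w3.png

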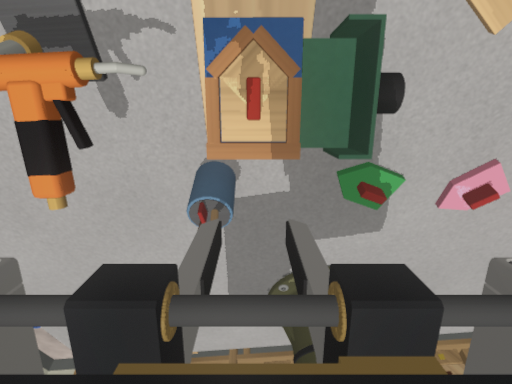

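The lid lies inside the rim at (253,95) and looks flat, and the gripper is clear. The gun grip runs from (30,90) to (55,200), with the trigger from (60,100) to (85,145).

```bash
cat > g.py <<'E'
from h import *
import sys
def ana(fn,ub,vb,vis=False):
    c=dict(np.load(fn)); P=pts(c); hsv=cv2.cvtColor(c['pixels'],cv2.COLOR_RGB2HSV); H,S,V=[hsv[...,i].astype(int) for i in range(3)]
    x,y,z=P[...,0],P[...,1],P[...,2]; v,u=np.mgrid[:384,:512]
    g=(z>.085)&(z<.2)&(y>.15)&(y<.4)&(x>.44)&(x<.7)&(u<ub)&(v<vb)
    o=np.array([.56,.25,.122])
    yw=[]
    for psi in(-.17,):
        R=Rn.from_euler('ZY',[psi,np.deg2rad(25)]).as_matrix(); q=((P-o)@R)*1000
        K=c['mtx'];C=c['pose'][:3,3]; d=np.stack([(u-K[0,2])/K[0,0],-(v-K[1,2])/K[1,1],-np.ones(u.shape)],-1)@c['pose'][:3,:3].T
        def cast(h): t=(R[:,2]@(o-C)+h)/(d@R[:,2]); return ((C+d*t[...,None]-o)@R)*1000
        cam=((C-o)@R*1000).round(0); print('cam local',cam)
        orange=(H<16)&(S>190)&(V>110)&g; black=(S<90)&(V<60)&g
        print('grip z med', np.median(q[orange][:,2]).round(1))
        m=orange|black; c14=cast(.014)
        for a in range(-95,75,10):
            s=m&(c14[...,0]>a)&(c14[...,0]<=a+10)
            if s.sum()>3: print(a+5,'y',c14[s][:,1].min().round(1),c14[s][:,1].max().round(1),'zmed',np.median(q[s][:,2]).round(1),'orange',(s&orange).sum(),'black',(s&black).sum(), 'black y',c14[s&black][:,1].min().round(1) if (s&black).any() else '', c14[s&black][:,1].max().round(1) if (s&black).any() else '')
ana('/tmp/'+sys.argv[1]+'.npz',int(sys.argv[2]),int(sys.argv[3]))
E
python3 g.py w3 170 260
python3 - <<'E'
from h import *
c=dict(np.load('/tmp/w3.npz'));P=pts(c);hsv=cv2.cvtColor(c['pixels'],cv2.COLOR_RGB2HSV); H,S,V=[hsv[...,i].astype(int) for i in range(3)]
R=Rn.from_euler('ZY',[-.168,np.deg2rad(25)]); q=R.inv().apply((P-[.527,.0687,.0621]).reshape(-1,3)).reshape(P.shape)*1000
m=(abs(q[...,0])<70)&(abs(q[...,1])<50)&(S>60)
for n,k in(('lid',m&(abs(q[...,1])<30)&(abs(q[...,1])>10)&(q[...,0]>-38)&(q[...,0]<20)),('rim',m&(abs(q[...,1])>39)&(q[...,0]>-38)&(q[...,0]<20))):
    A=np.c_[q[k][:,:2],np.ones(k.sum())]; print(n,k.sum(),np.linalg.lstsq(A,q[k][:,2],rcond=None)[0].round(4))
E
```

```text
cam local [   9. -185.  279.]
grip z med 6.7
-40 y -16.9 24.4 zmed 14.0 orange 0 black 393 black y -16.9 24.4
-30 y -17.0 24.6 zmed 13.7 orange 0 black 499 black y -17.0 24.6
-20 y -39.0 25.1 zmed 13.4 orange 0 black 567 black y -39.0 25.1
-10 y -39.1 25.6 zmed 11.5 orange 0 black 748 black y -39.1 25.6
0 y -35.3 26.0 zmed 10.2 orange 0 black 632 black y -35.3 26.0
10 y -31.4 -1.3 zmed 6.3 orange 135 black 199 black y -31.4 -13.6
20 y -30.0 -0.6 zmed 6.7 orange 109 black 123 black y -27.7 -11.1
30 y -40.9 -0.6 zmed 4.4 orange 96 black 0 black y  
40 y -42.1 -31.4 zmed 8.5 orange 57 black 0 black y  
50 y -34.7 -30.6 zmed 13.2 orange 42 black 0 black y  
60 y -40.0 26.8 zmed 8.0 orange 91 black 0 black y  
lid 2123 [ 7.000e-04 -1.000e-04  1.197e+01]
rim 1149 [ 2.0000e-04 -9.0000e-04  9.9112e+00]
```

Run:
```python
from h import *
R=Rn.from_euler('ZY',[-.135,np.deg2rad(25)]); o=np.array([.56,.242,.122])
s=go(o+R.apply([-.06,.0125,.1]),down(-.135,np.deg2rad(25)),5,100); print(s[0])
```

```text
[100, 0.0028, -0.0376, 0.0003, -0.003, -0.0014, -0.0057]
[100, 0.003, -0.0376, 0.0002, -0.003, -0.0013, -0.0057]
[100, 0.0032, -0.0376, 0.0001, -0.003, -0.0014, -0.0058]
[100, 0.0035, -0.0375, 0.0, -0.0031, -0.0014, -0.0057]
[100, 0.0036, -0.0376, -0.0001, -0.003, -0.0013, -0.0057]
[0.54964837 0.25605127 0.23798922]
```

{"name": "servo_tool", "arguments": {
  "plan": [
    [100,0.003,-0.0376,0,-0.003,-0.001,-0.006],
    [100,0.003,-0.0376,0,-0.003,-0.001,-0.006],
    [100,0.003,-0.0376,0,-0.003,-0.001,-0.006],
    [100,0.0035,-0.0376,0,-0.003,-0.001,-0.006],
    [100,0.0035,-0.0376,0,-0.003,-0.001,-0.006],
    [100,0,0,0,0,0,0],
    [100,0,0,0,0,0,0],
    [100,0,0,0,0,0,0]
  ]
}}

```text
time_s: 13.3
ee_pos: [0.5534, 0.2542, 0.2322]
eef_rot: [3.141, 0.44, -0.136]
force: [0.6, -1.3, -1.0]
grip_width: 0.0943
grip_force: 0.0
```

```bash
python3 - <<'E'
from h import *
c=snap('wrist'); np.savez('/tmp/w4',**c); save(c,'w4.png'); o=ctrl.get_obs(); print(o['ee_pos'],o['eef_rot'])
E
sed -i 's/o=np.array(\[.56,.25,.122\])/o=np.array([.56,.242,.122])/; s/psi in(-.17,)/psi in(-.135,)/; s/(H<16)&(S>190)&(V>110)/(H<18)\&(S>150)\&(V>60)/' g.py; python3 g.py w4 512 300
```

```text
[0.55340187 0.25425688 0.23215814] [ 3.14101845  0.43988607 -0.13589298]
cam local [ 23.  11. 275.]
grip z med 13.4
-70 y 10.7 31.4 zmed 13.1 orange 39 black 0 black y  
-60 y 7.8 35.1 zmed 13.8 orange 312 black 0 black y  
-50 y 7.9 35.0 zmed 13.8 orange 279 black 0 black y  
-40 y 7.9 35.6 zmed 13.9 orange 0 black 306 black y 7.9 35.6
-30 y 7.9 35.4 zmed 14.1 orange 0 black 339 black y 7.9 35.4
-20 y -19.2 36.0 zmed 13.9 orange 0 black 394 black y -19.2 36.0
-10 y -18.1 35.8 zmed 13.8 orange 0 black 437 black y -18.1 35.8
0 y -14.3 36.2 zmed 13.8 orange 73 black 396 black y -14.3 36.2
10 y -10.5 36.1 zmed 13.4 orange 376 black 96 black y -10.5 -0.8
20 y -11.0 35.8 zmed 13.4 orange 485 black 47 black y -6.8 1.0
30 y -23.6 72.0 zmed 10.2 orange 1037 black 0 black y  
40 y -25.1 73.1 zmed 13.8 orange 1376 black 0 black y  
50 y -24.9 73.0 zmed 13.9 orange 1516 black 0 black y  
60 y -22.9 71.5 zmed 8.3 orange 474 black 0 black y
```

View pics/w4.png

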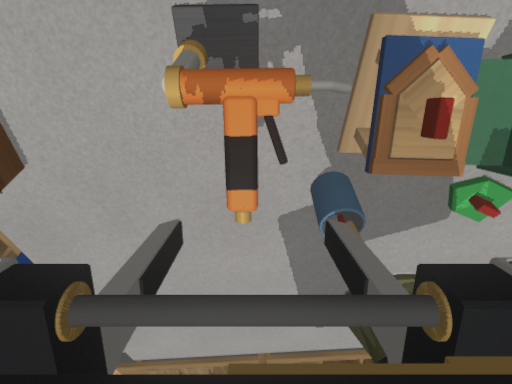

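Run:
```python
from h import *
c=dict(np.load('/tmp/w4.npz'));P=pts(c);hsv=cv2.cvtColor(c['pixels'],cv2.COLOR_RGB2HSV); H,S,V=[hsv[...,i].astype(int) for i in range(3)]
q=P[(H>95)&(H<120)&(S>80)][:]; q=q[(q[:,1]>.1)&(q[:,1]<.22)&(q[:,0]<.5)&(q[:,2]>.02)&(q[:,2]<.1)]; print('pot',len(q),q.min(0),q.max(0))
R=Rn.from_euler('ZY',[-.135,np.deg2rad(25)]); o=np.array([.56,.242,.122])
g=R.inv().apply((P-o).reshape(-1,3)).reshape(P.shape)*1000
m=(H<18)&(S>150)&(V>60)&(g[...,1]>8)&(g[...,1]<35)&(abs(g[...,2]-13)<4); print('grip xmin',np.percentile(g[m][:,0],[0,1,2]))
m=(S<90)&(V<60)&(g[...,1]<3)&(g[...,1]>-30)&(g[...,2]>-5)&(abs(g[...,0])<40); print('trig',np.percentile(g[m],[1,50,99],axis=0))
print('tip',o+R.apply([-.008,-.043,-.019]))
s=go(o+R.apply([-.008,.0162,.06]),down(-.133,np.deg2rad(25)),3,100); s=go(o+R.apply([-.008,.0162,-.019]),down(-.133,np.deg2rad(25)),4,100,s); print(s[0])
```

```text
pot 1485 [0.37210096 0.12299195 0.0201349 ] [0.49980628 0.18373131 0.08622893]
grip xmin [-67.48436325 -66.12688255 -65.14216306]
trig [[-30.81459618 -29.60298849   7.14269051]
 [-25.45736518 -12.94909741 209.92915108]
 [ 17.20914788   2.60004305 229.3681655 ]]
tip [0.53907144 0.20144781 0.1081611 ]
[100, 0.0154, -0.0017, 0.0121, -0.0002, 0.0012, -0.0009]
[100, 0.0153, -0.0016, 0.0121, -0.0002, 0.0012, -0.0008]
[100, 0.0154, -0.0017, 0.0121, -0.0003, 0.0012, -0.0009]
[100, -0.0, -0.0, 0.0197, 0.0, -0.0, -0.0]
[100, -0.0, -0.0, 0.0198, 0.0, -0.0, -0.0]
[100, -0.0, -0.0, 0.0197, 0.0, -0.0, -0.0]
[100, -0.0, -0.0, 0.0198, 0.0, -0.0, -0.0]
[0.54705981 0.26008139 0.1081129 ]
```

{"name": "servo_tool", "arguments": {
  "plan": [
    [100,0.016,-0.0017,0.012,0,0.001,-0.001],
    [100,0.016,-0.0017,0.012,0,0.001,-0.001],
    [100,0.016,-0.0016,0.012,0,0.001,0],
    [100,0,0,0.02,0,0,0],
    [100,0,0,0.02,0,0,0],
    [100,0,0,0.02,0,0,0],
    [100,0,0,0.019,0,0,0],
    [100,0,0,0,0,0,0]
  ]
}}

```text
time_s: 14.35
ee_pos: [0.548, 0.2606, 0.1052]
eef_rot: [3.14, 0.44, -0.133]
force: [-0.6, 0.1, -0.0]
grip_width: 0.0937
grip_force: 0.0
```

```bash
cat > s2.py <<'E'
from h import *
o=ctrl.get_obs(); R=Rn.from_euler('ZY',[-.135,np.deg2rad(25)]); print('local',(R.inv().apply(o['ee_pos']-[.56,.242,.122])*1000).round(2),o['eef_rot'].round(4),'F local',R.inv().apply(o['force']).round(1),o['grip_width'],o['grip_force'],o['time_s'])
E
python3 s2.py
```

```text
local [ -5.93  16.85 -21.34] [ 3.1402  0.4403 -0.133 ] F local [-0.5  0.  -0.3] 0.09371947582149612 0.0 14.35
```

{"name": "servo_tool", "arguments": {
  "plan": [
    [60,0,0,0,0,0,0],
    [50,0,0,0,0,0,0],
    [45,0,0,0,0,0,0],
    [40,0,0,0,0,0,0],
    [30,0,0,0,0,0,0],
    [20,0,0,0,0,0,0],
    [20,0,0,0,0,0,0],
    [20,0,0,0,0,0,0]
  ],
  "force": 22
}}

```text
time_s: 15.35
ee_pos: [0.5484, 0.261, 0.1072]
eef_rot: [-3.141, 0.438, -0.132]
force: [-3.5, 1.4, 1.1]
grip_width: 0.0406
grip_force: 22.0
```

```bash
python3 s2.py
```

```text
local [ -6.47  17.27 -19.35] [-3.1413  0.4378 -0.1323] F local [-3.8  0.9 -0.6] 0.04064453285928267 21.958921551704407 15.35
```

{"name": "servo_tool", "arguments": {
  "plan": [
    [20,0,0,0,0,0,0],
    [20,0,0,0,0,0,0],
    [20,0,0,0,0,0,0],
    [20,0,0,0,0,0,0],
    [20,0,0,0,0,0,0],
    [20,0,0,0,0,0,0],
    [20,0,0,0,0,0,0],
    [20,0,0,0,0,0,0]
  ],
  "force": 30
}}

```text
time_s: 16.35
ee_pos: [0.5484, 0.261, 0.1072]
eef_rot: [-3.141, 0.438, -0.132]
force: [-4.2, 3.7, 1.8]
grip_width: 0.0402
grip_force: 30.0
```

{"name": "servo_tool", "arguments": {
  "plan": [
    [20,0,0,0,0,0,0],
    [20,0,0,0,0,0,0],
    [20,0,0,0,0,0,0],
    [20,0,0,0,0,0,0],
    [20,0,0,0,0,0,0],
    [20,0,0,0,0,0,0],
    [20,0,0,0,0,0,0],
    [20,0,0,0,0,0,0]
  ]
}}

```text
time_s: 17.35
ee_pos: [0.5484, 0.261, 0.1072]
eef_rot: [-3.141, 0.438, -0.132]
force: [-4.9, 2.5, 0.8]
grip_width: 0.0404
grip_force: 30.0
```

{"name": "servo_tool", "arguments": {
  "plan": [
    [100,0,0,0,0,0,0],
    [100,0,0,0,0,0,0],
    [100,0,0,0,0,0,0],
    [100,0,0,0,0,0,0],
    [100,0,0,0,0,0,0],
    [100,0,0,-0.02,0,0,0],
    [100,0,0,-0.04,0,0,0],
    [100,0,0,-0.05,0,0,0]
  ]
}}

```text
time_s: 18.35
ee_pos: [0.5947, 0.2547, 0.2076]
eef_rot: [3.141, 0.439, -0.132]
force: [-0.0, -0.4, 0.1]
grip_width: 0.094
grip_force: 0.0
```

{"name": "servo_tool", "arguments": {
  "plan": [
    [100,-0.02,0,-0.02,0,0,0],
    [100,-0.03,0,0,0,0,0],
    [100,0,0,0,0,0,0],
    [100,0,0,0,0,0,0],
    [100,0,0,0,0,0,0],
    [100,0,0,0,0,0,0],
    [100,0,0,0,0,0,0],
    [100,0,0,0,0,0,0]
  ]
}}

```text
time_s: 19.35
ee_pos: [0.5584, 0.2594, 0.2459]
eef_rot: [-3.141, 0.437, -0.133]
force: [0.2, -0.5, 1.1]
grip_width: 0.0938
grip_force: 0.0
```

Run:
```python
from h import *
c=snap('wrist'); a=c['pixels']; b=snap('top')['pixels']; cv2.imwrite('pics/fin.png',np.hstack([a,b])[:,:,::-1][:, :,:] if 0 else cv2.resize(np.hstack([a,b])[:,:,::-1],(800,300)))
P=pts(c);hsv=cv2.cvtColor(a,cv2.COLOR_RGB2HSV); S=hsv[...,1].astype(int)
q=Rn.from_euler('ZY',[-.168,np.deg2rad(25)]).inv().apply((P-[.527,.0687,.0621]).reshape(-1,3)).reshape(P.shape)*1000
k=(S>60)&(abs(q[...,1])<30)&(abs(q[...,1])>10)&(q[...,0]>-38)&(q[...,0]<20)
if k.sum()>50: print(k.sum(),np.linalg.lstsq(np.c_[q[k][:,:2],np.ones(k.sum())],q[k][:,2],rcond=None)[0].round(4))
```

```text
1383 [-1.20000e-03 -2.00000e-03  1.20515e+01]
```

View pics/fin.png

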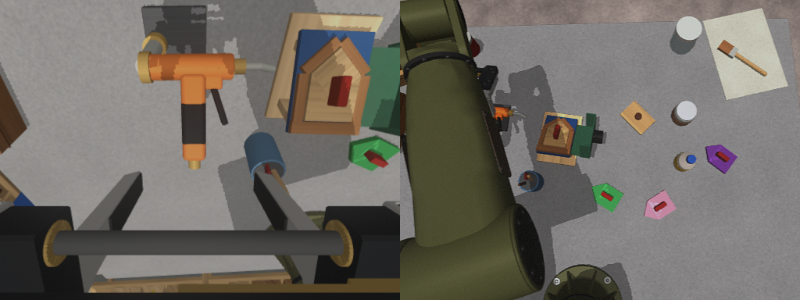

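The picture shows the lid seated flat at (340,85) and the trigger sprung back at (218,105). The bystanders look unmoved and the gripper is clear.

```bash
python3 -c "
from station import ctrl
print(ctrl.hand_in())"
```

```text
the job is handed in; nothing more can be done
None
```

The lid lies flat on the pocket floor, the air-gun trigger was held fully squeezed for about 2 s and has sprung back, the bystanders look unmoved, and I handed the job in at about 19.5 s; no verdict was returned.

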